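# Start the clamp nut on its stud and draw the plate clamp down

## Robot

A 7-joint arm with a two-finger parallel gripper is mounted at the origin on a cart in front of the work surface, level with it; the furniture and walls round the work are solid. World frame = base frame: x ahead of the robot, y to its left, z up, the work surface at z = 0. Lengths are in m, angles in rad, forces in N, time in s.
With the tool pointing down it reaches from about 0.4 to 0.875 m from the base axis. Payload 19.3 kg.
Tool frame: the origin (TCP) lies on the centre line of the jaws, within the pads' length; the fingertips stand 8 mm ahead of it and the grasp point (between the pads) lies 11 mm behind it; z points along the fingers, y is the line along which they close (so a half turn about z gives the same grasp; the last joint's range is limited). The gripper opens to 85 mm and grips with 20 to 120 N. Pads are 22 mm wide; open, the fingers measure 114 mm over their backs; the gripper's body (76 mm by 85 mm) begins 54 mm behind the grasp point. The pads swing forward as they close: fully open they stand 13 mm farther back than shut.
Start: joints at [1.232, 0.521, -0.036, 1.599, 0.021, 1.021, -0.113], TCP at [0.166, -0.603, 0.239] pointing down, gripper open.
Joint ranges: [-2.91, 2.91], [-0.3, 2.13], [-1.5, 1.42], [0.17, 2.43], [-1.26, 4.41], [0.16, 1.93], [-2.52, 2.52]. Speed limits (rad/s): [1.89, 1.89, 2.39, 2.39, 3.01, 3.01, 3.01].

## Interface

Orientations are given as [roll, pitch, yaw] about the fixed x, y, z axes, in that order (R = Rz(yaw) Ry(pitch) Rx(roll)).
In Python, from workcell import status, grab_frame, camera_params, bot, search_frame, silhouettes gives the robot as it stands.
- The arm moves only by the shell command python3 -m creep 'ROWS' [FORCE]. ROWS is JSON, a list of rows, each a list of 5 numbers: the shift along the tool's x, y, z in units of 60 mm (1.0 is 60 mm), then the turn about the tool's z in units of 8 degrees (1.0 is 8 degrees), then the opening, from 0 (shut) to 1 (fully open). In form: [[x, y, z, twist, hand], ...]. A call has 1 to 5 rows; each row is the pose to reach, as a shift and turn from the pose commanded when the call began, along the tool's axes at that moment; what a row does not reach only later rows make up. A row lasts 1/8 s, in which the tool goes at most 62.5 mm and 10.7 degrees, less where a joint would pass 70% of its speed; a pose out of reach is approached as far as the arm can. A call with a gripper value outside its range is refused whole. The fingers move at their own pace and stop on an object; FORCE is the grip in N (left out, the last holds). Time passes only in rows, so rows that repeat a pose let the fingers close. It gives the time, the measured TCP pose, the force, the opening and the grip force at its end, in the units of the state.
- status.observe(): the state, without advancing time (a new reading comes with each control period).
- grab_frame(name): name is "scene" or "top" or "wrist"; returns the picture (384x512x3 uint8, blue, green, red); there is no depth.
- camera_params(name): a dict with "K" (3x3 intrinsics, pixels), "k1" (the pictures are not rectified: a ray, as slopes to the right and down, at radius r is drawn at 1 + k1 r^2 times it, then the intrinsics apply), "rvec" (rotation vector, rad) and "tvec" (3), from world to camera coordinates, as OpenCV has them; the wrist camera has in their place "tool_from_camera" (4x4, takes a point from camera to tool coordinates, whose origin is the TCP and whose axes are the flange's). Camera axes: x right, y down, z forward; pixel columns grow to the right and rows downward; lengths in m; the calibration is good to about 2 mm. A picture is of the moment at which its call begins: read the wrist's pose just before it. camera_params takes no time and is no camera call.
- bot.job_done(): hands the job in; it is judged then, once.
Trained networks look in the newest picture that a camera, given by its name, has taken for a name from the list of things; names that differ only in an ending like _2 or _b are one class to them, and where a whole thing is asked for, a point or a joint stands for the part that bears it (a point fixed in the world has none). Each returns a list of dicts, best first, with "p" (0 to 1); they miss things now and then, are a little off and sometimes report something else, mostly with a low value. They report only what shows in the picture. A call takes as long as a camera call. They do not tell look-alikes from the thing itself.
- search_frame(camera, name): "extent" ([left, top, right, bottom] as shares, 0 to 1, of the picture: columns of its width, rows of its height, round what is visible of it).
- silhouettes(camera, name): "mask" (384x512 bool, what is visible of it) and "extent" ([left, top, right, bottom] as shares, 0 to 1, of the picture: columns of its width, rows of its height, round what is visible of it).
The state is a dict: "clock": time; "qpos": joint angles; "qd": joint speeds; "joint_efforts": joint torques, N m; "position": TCP position; "tool_rot": TCP orientation; "force": force on the tool from outside, world axes, zero at the start; "moment": the same for the moment, N m; "grip_width": finger opening in m; "finger_force": force on a finger pad.
Only numpy, scipy, OpenCV 4.12 (cv2) and the standard library are available. Lean on these libraries where they do the work, as an engineer would, in place of code of your own. Each camera call takes 0.05 s, during which the arm holds its last target. There are 200 camera calls.

## Task

Clamp the well plate: put the loose hex nut upright over the stud, turn it back anticlockwise with light pressure until you feel its thread drop in, then screw it clockwise until it stops and the spring-loaded clamp bar is drawn fully down. Do not press hard on the thread while you search for its start, do not wrench the stud in its rubber bush when the nut comes to a stop, leave the things around undisturbed, and let go of the nut at the end.

Things in the scene. Friction and masses are not known exactly. Their poses are not given: they have to be found in the camera images.
- nut_mid (a point): centre, half-way up, of the loose steel hex nut: 48 mm across flats, 55 over corners, 50 high, 0.2 kg, upright on the worktop, open right through. Its x axis is square to one pair of flats (the others at 60 and 120 degrees). Inside, 10 to 16 mm above its underside, four thread lugs at 90 degrees leave a 29 mm bore. Grip across flats from above, on the upper 40 mm.
- stud_top (a point): centre of the top of the upright steel stud, 84 mm above the worktop. The tip widens from 15 to 26 mm diameter over its upper 17 mm; below, the core is 26 mm and the thread 37 mm in diameter. The thread is right-handed and four-start: the nut enters once every 90 degrees. How the starts are turned about the axis varies and is not given by this frame.
- bar_seat (a point): point on the stud's axis level with the clamp bar's top at rest (38 mm above the worktop). A nut set on at a wrong angle rests on the thread's crown, underside 11 to 15 mm above here; clockwise it soon jams on a shoulder (or, if it rested on that, drops). Back anticlockwise, at most 82 degrees, it drops until its underside is here; a hard stop follows within 8 degrees.
- clamp_bar (a joint): how far the spring-loaded clamp bar is pressed down, m: 0 at rest, about 0.0035 with the nut home (limit 0.005); the spring pushes up 2 N at rest, 7 N when home. From the drop, 60 to 70 degrees clockwise to a hard stop draws nut and bar down 3.5 mm; this takes 0.1 to 0.3 N m and the nut stays where it is left.
- fixture: aluminium base plate 156 x 236 x 10 mm, fixed on the worktop, origin at the centre of its underside, y along it. The stud stands 72 mm from the origin towards its -y end; the other half carries a well plate (top 26 mm above the worktop). Over the stud and the well plate's edge lies the clamp bar, 64 x 127 x 8 mm, its top 38 mm above the worktop.
- stud (a joint): twist of the stud in its rubber bush, rad, anticlockwise positive, 0 unloaded: it gives 0.2 rad per N m. Beyond 0.16 rad (0.8 N m) either way the bush is damaged. The crown of the thread, too, is damaged by more than 45 N of contact force before the nut has dropped in (4 N is enough to search).
- tape_roll: bystander: roll of label tape, 60 mm across, 19 mm high, origin at the centre of its underside
- timer: bystander: white bench timer 66 x 66 x 18 mm, origin at the centre of its underside
- lens_cleaner: bystander: small brown dropper bottle, 30 mm across, 72 mm high, origin at the centre of its underside
Not all that is in view belongs to the job. There is more than one size of the part that bears nut_mid; the job needs the middle-sized.

How it is judged:
On the way:
1. the nut has dropped into the thread: it is on the stud and its underside is within about 4 mm of the clamp bar's rest height (z of nut_mid in the frame of fixture below 0.067 m and horizontal distance between nut_mid and stud_top below 0.004 m), for 0.1 s.
At the end, for the whole second after the job is handed in: the nut, let go, at rest and upright on the stud (axis within 4 mm, tilt below 0.1 rad), holds the clamp bar at least 2.6 mm down (value of joint clamp_bar above 0.0026 m and horizontal distance between nut_mid and stud_top below 0.004 m and angle between nut_mid's own z axis and vertical below 0.1 rad and linear speed of nut below 0.01 m/s); the robot touches nothing.
It fails at once if the stud is wrenched more than 0.16 rad (0.8 N m) in its bush (value of joint stud above 0.16 rad or value of joint stud below -0.16 rad).
It fails at once if before the nut has dropped in, it loads the thread with more than 45 N of contact force in all, pressing or jamming (contact force between nut and fixture above 45 N and z of nut_mid in the frame of fixture above 0.068 m).
It fails at once if a bystander is moved more than 20 mm (distance of any of tape_roll, timer, lens_cleaner from where it was at the start of the episode above 0.02 m).
It also fails if it takes over 72 s, if anything falls off the work surface, if the arm or the gripper's body presses on something with over 40 N, if the wrist force passes 120 N, or if a joint passes its speed limit or range.

## Working session

There is one attempt and no reset: what is moved stays moved. The work goes in short steps, Python scripts to look and compute and a shell command to move; the robot and the scene stay as the last step left them, time stands still between calls to the robot, and variables do not carry over. Pictures are saved under pics/ and viewed, at most 10 in all, crops included, and the job is handed in when it is done.

```bash
mkdir -p pics; cat > h.py <<'E'
import numpy as np, cv2
from workcell import status, grab_frame, camera_params, bot, search_frame, silhouettes
from scipy.spatial.transform import Rotation as R
def cam(name):
    p=camera_params(name);K=np.array(p["K"]);
    if "rvec" in p:
        Rc=R.from_rotvec(np.ravel(p["rvec"])).as_matrix();t=np.ravel(p["tvec"])
    else:
        s=status.observe();T=np.array(p["tool_from_camera"]);Rt=R.from_euler('xyz',s["tool_rot"]).as_matrix()
        Rwc=Rt@T[:3,:3];o=Rt@T[:3,3]+s["position"];Rc=Rwc.T;t=-Rc@o
    return K,np.array([p["k1"],0,0,0.]),Rc,t
def ray(c,px,z):
    K,d,Rc,t=c
    u=cv2.undistortPoints(np.array(px,float).reshape(-1,1,2),K,d).reshape(-1,2)
    r=np.c_[u,np.ones(len(u))]@Rc;o=-Rc.T@t
    return o+r*((z-o[2])/r[:,2])[:,None]
def proj(c,P):
    K,d,Rc,t=c
    return cv2.projectPoints(np.array(P,float).reshape(-1,1,3),cv2.Rodrigues(Rc)[0],t,K,d)[0].reshape(-1,2)
E
python3 - <<'E'
from h import *
s=status.observe();print({k:np.round(v,3) for k,v in s.items()})
ims=[grab_frame("top"),grab_frame("scene")]
for n,im in zip(("top","scene"),ims):
    c=cam(n);print(n,"cam at",-c[2].T@c[3])
    for o in ("nut_mid","stud_top","fixture","clamp_bar","tape_roll","timer","lens_cleaner"):
        for r in search_frame(n,o)[:4]:
            e=np.array(r["extent"])*[512,384,512,384]
            print(n,o,round(r["p"],2),e.round(),ray(c,[(e[0]+e[2])/2,(e[1]+e[3])/2],.03).round(3))
    cv2.imwrite(f"pics/{n}.png",cv2.resize(im,(768,576)))
E
```

```text
{'clock': np.float64(0.0), 'qpos': array([ 1.232,  0.522, -0.036,  1.6  ,  0.021,  1.021, -0.113]), 'qd': array([-0.   , -0.   ,  0.003, -0.   , -0.001,  0.   ,  0.001]), 'joint_efforts': array([-1.0000e-03, -9.2710e+01,  1.9790e+00, -3.6993e+01,  1.8000e-02,
        8.0000e-03,  0.0000e+00]), 'position': array([ 0.166, -0.602,  0.239]), 'tool_rot': array([-3.14 ,  0.   ,  0.269]), 'force': array([ 0.278,  0.51 , -0.649]), 'moment': array([-0.025, -0.025, -0.019]), 'finger_force': np.float64(0.0), 'grip_width': np.float64(0.085)}
top cam at [ 0.30028324 -0.14163131  1.33071461]
top nut_mid 0.64 [295. 228. 319. 258.] [[ 0.395 -0.28   0.03 ]]
top nut_mid 0.63 [285. 198. 305. 216.] [[ 0.494 -0.251  0.03 ]]
top nut_mid 0.47 [259. 191. 274. 206.] [[ 0.519 -0.173  0.03 ]]
top stud_top 0.72 [121. 167. 209. 231.] [[0.522 0.107 0.03 ]]
top stud_top 0.16 [178. 195. 195. 205.] [[0.519 0.046 0.03 ]]
top fixture 0.96 [121. 169. 212. 228.] [[0.523 0.102 0.03 ]]
top clamp_bar 0.86 [152. 187. 202. 213.] [[0.519 0.073 0.03 ]]
top timer 0.98 [348. 218. 373. 249.] [[ 0.418 -0.428  0.03 ]]
top lens_cleaner 0.54 [244. 136. 254. 146.] [[ 0.684 -0.127  0.03 ]]
scene cam at [0.15867882 0.63727649 0.74370782]
scene nut_mid 0.84 [313. 173. 343. 208.] [[ 0.396 -0.273  0.03 ]]
scene nut_mid 0.61 [278. 174. 300. 201.] [[ 0.494 -0.243  0.03 ]]
scene nut_mid 0.58 [263. 195. 276. 212.] [[ 0.514 -0.162  0.03 ]]
scene stud_top 0.72 [149. 234. 273. 338.] [[0.514 0.137 0.03 ]]
scene fixture 0.78 [147. 236. 275. 342.] [[0.509 0.143 0.03 ]]
scene clamp_bar 0.74 [195. 244. 253. 288.] [[0.516 0.076 0.03 ]]
scene tape_roll 0.86 [229. 157. 251. 170.] [[ 0.665 -0.292  0.03 ]]
scene timer 0.88 [327. 157. 349. 173.] [[ 0.408 -0.401  0.03 ]]
scene timer 0.45 [147. 235. 271. 339.] [[0.517 0.14  0.03 ]]
scene lens_cleaner 0.51 [201. 176. 210. 205.] [[ 0.691 -0.142  0.03 ]]
```

View pics/top.png

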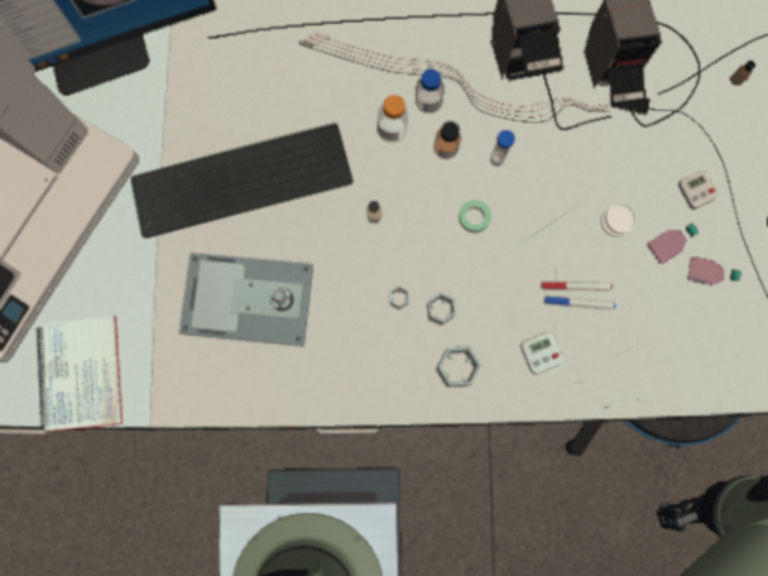

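View pics/scene.png

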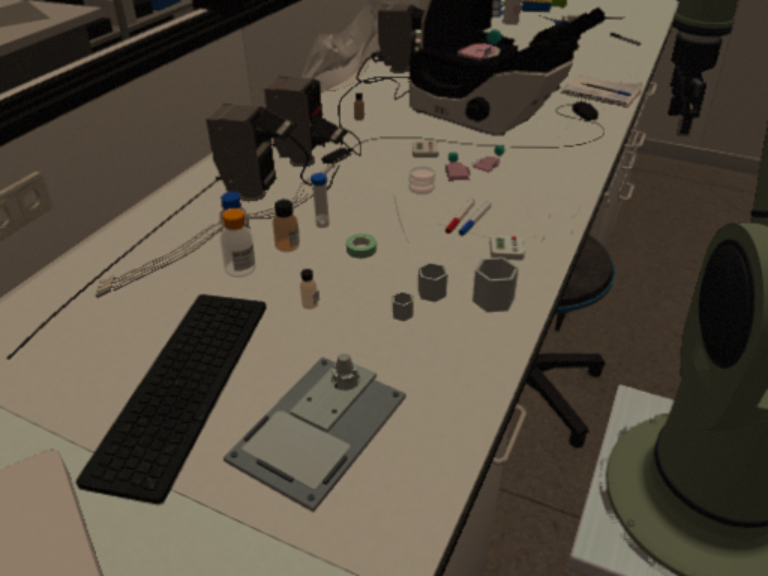

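Top view (768x576): the three nuts are at (399,297) small, (440,309) middle and (458,367) large. The stud is at (283,298). The scene view shows the same size order, so I'm going to the middle nut at about (0.494, -0.25).

```bash
cat >> h.py <<'E'
def units(P,yaw=None):
    s=status.observe();Rt=R.from_euler('xyz',s["tool_rot"]).as_matrix()
    d=Rt.T@(np.array(P)-s["position"])/.06
    dy=0 if yaw is None else -np.degrees((yaw-s["tool_rot"][2]+np.pi)%(2*np.pi)-np.pi)/8
    return d.round(3),round(dy,3)
E
python3 -c "
from h import *
print(np.round(camera_params('wrist')['tool_from_camera'],3),camera_params('wrist')['K'],camera_params('top')['K'])
print(units([.45,-.25,.24]))"
```

```text
[[ 0.    -0.963 -0.271  0.068]
 [ 1.     0.001 -0.     0.001]
 [ 0.    -0.271  0.963 -0.136]
 [ 0.     0.     0.     1.   ]] [[276.59272753   0.         255.82142393]
 [  0.         276.59272753 191.27040388]
 [  0.           0.           1.        ]] [[481.16411776   0.         262.37494195]
 [  0.         481.16411776 188.07475682]
 [  0.           0.           1.        ]]
(array([ 6.124, -4.408, -0.012]), 0)
```

```bash
python3 -m creep '[[1.3,-0.9,0,0,1],[2.3,-1.5,0,0,1],[3.2,-2.2,0,0,1],[4.1,-2.8,0,0,1],[5,-3.4,0,0,1]]'; python3 -c "
from h import *
print(units([.494,-.25,.24]))"
```

```text
clock: 1.42
position: [0.3694, -0.3629, 0.2396]
tool_rot: [3.141, -0.0, 0.269]
force: [1.9, -0.3, -0.5]
grip_width: 0.0857
finger_force: 0.0
(array([ 2.502, -1.263, -0.007]), 0)
```

```bash
python3 -m creep '[[1,-0.6,0,0,1],[1.9,-1.1,0,0,1],[1.9,-1.1,0,0,1],[1.9,-1.1,0,0,1]]'; python3 - <<'E'
from h import *
s=status.observe();print(s["position"],s["tool_rot"])
im=grab_frame("wrist");c=cam("wrist")
for r in silhouettes("wrist","nut_mid")[:4]:
    e=np.array(r["extent"])*[512,384,512,384]
    print(round(r["p"],2),e.round(),ray(c,[(e[0]+e[2])/2,(e[1]+e[3])/2],.025).round(3),r["mask"].sum())
cv2.imwrite("pics/w1.png",cv2.resize(im,(768,576)))
E
```

```text
clock: 1.92
position: [0.4607, -0.2705, 0.2392]
tool_rot: [-3.142, 0.0, 0.27]
force: [-0.7, -0.3, 0.4]
grip_width: 0.0856
finger_force: 0.0
[ 0.46068856 -0.27045147  0.23920962] [-3.14157559e+00  3.27181552e-04  2.69668393e-01]
0.92 [171.  81. 211. 117.] [[ 0.521 -0.174  0.025]] 693
0.79 [223. 112. 272. 159.] [[ 0.498 -0.251  0.025]] 901
```

View pics/w1.png

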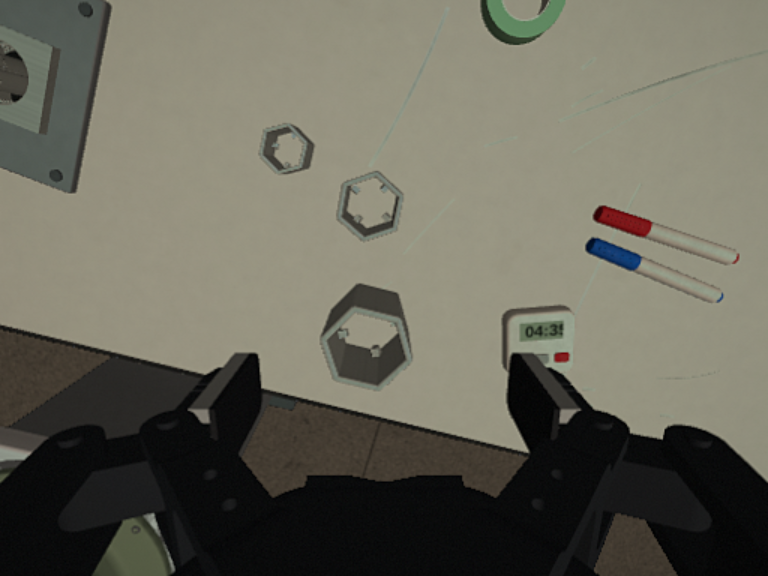

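The wrist view shows the middle nut at (370,205) with four lugs. The small one is at (286,148) and the large one at (366,340). I'll fit the prism outline to the mask.

```bash
cat >> h.py <<'E'
from scipy.optimize import differential_evolution
def hexpts(x,y,yaw,z0,z1,af=.048):
    a=yaw+np.radians(30+60*np.arange(6));r=af/np.sqrt(3)
    xy=np.c_[x+r*np.cos(a),y+r*np.sin(a)]
    return np.r_[np.c_[xy,np.full(6,z0)],np.c_[xy,np.full(6,z1)]]
def fitnut(c,mask,x0,y0,z0=0,z1=.05,af=.048):
    ct=max(cv2.findContours(mask.astype(np.uint8),cv2.RETR_EXTERNAL,cv2.CHAIN_APPROX_NONE)[0],key=len)
    S=8;l,t,w,h=cv2.boundingRect(ct);o=np.array([l-15,t-15]);sz=((h+30)*S,(w+30)*S)
    def fill(p):
        m=np.zeros(sz,np.uint8);cv2.fillConvexPoly(m,cv2.convexHull(((p-o+.5)*S).astype(np.int32)),1);return m
    pts=ct.reshape(-1,2).astype(float);pts=np.r_[[pts+np.array(d) for d in ((.45,.45),(.45,-.45),(-.45,.45),(-.45,-.45))]].reshape(-1,2)
    M=fill(pts)
    f=lambda v:-(fill(proj(c,hexpts(*v,z0,z1,af)))&M).sum()/(fill(proj(c,hexpts(*v,z0,z1,af)))|M).sum()
    r=differential_evolution(f,[(x0-.015,x0+.015),(y0-.015,y0+.015),(-np.pi/6,np.pi/6)],seed=0,tol=1e-5,maxiter=60)
    return r.x,-r.fun
E
python3 - <<'E'
from h import *
grab_frame("wrist");c=cam("wrist")
for r in silhouettes("wrist","nut_mid")[:4]:
    e=np.array(r["extent"])*[512,384,512,384];m=ray(c,[(e[0]+e[2])/2,(e[1]+e[3])/2],.025)[0]
    if abs(m[1]+.25)<.02:
        x,q=fitnut(c,r["mask"],m[0],m[1]);print(x,np.degrees(x[2]),q)
        print(units([x[0],x[1],.14]), status.observe()["qpos"])
        for k in range(6):
            yw=x[2]+np.pi/2+k*np.pi/3; print(np.degrees(yw),units([0,0,0],yw)[1])
E
```

```text
[ 0.51193243 -0.2660031   0.09916936] 5.681985686197477 -124924619394902.64
(array([0.863, 0.137, 1.656]), 0) [ 0.54553979  0.38072549 -0.16096038  1.8340708   0.07466616  0.93269058
 -0.95265797]
95.68198568619748 -10.05
155.68198568619746 -17.55
215.68198568619746 19.95
275.6819856861975 12.45
335.6819856861975 4.95
395.6819856861975 -2.55h.py:37: RuntimeWarning: overflow encountered in scalar negative
  f=lambda v:-(fill(proj(c,hexpts(*v,z0,z1,af)))&M).sum()/(fill(proj(c,hexpts(*v,z0,z1,af)))|M).sum()
```

```bash
sed -i 's/f=lambda v:-(fill/f=lambda v:-1.0*(fill/' h.py; python3 - <<'E'
from h import *
import sys
s=open('h.py').read()
grab_frame("wrist");c=cam("wrist")
for r in silhouettes("wrist","nut_mid")[:4]:
    e=np.array(r["extent"])*[512,384,512,384];m=ray(c,[(e[0]+e[2])/2,(e[1]+e[3])/2],.025)[0]
    if abs(m[1]+.25)<.02:
        x,q=fitnut(c,r["mask"],m[0],m[1]);print(x,np.degrees(x[2]),q)
        print(units([x[0],x[1],.14]))
        for k in range(6):
            yw=x[2]+np.pi/2+k*np.pi/3; print(np.degrees(yw),units([0,0,0],yw)[1])
E
```

```text
[ 0.49699549 -0.24866871 -0.43107043] -24.69851643022274 0.9704259033166174
(array([ 0.694, -0.203,  1.656]), 0)
65.30148356977726 -6.249
125.30148356977726 -13.749
185.30148356977725 -21.249
245.30148356977728 16.251
305.3014835697772 8.751
365.30148356977725 1.251
```

```bash
python3 -m creep '[[0.3,-0.1,0.4,-1.25,0.8],[0.6,-0.2,0.8,-2.5,0.8],[0.7,-0.2,1.2,-3.75,0.8],[0.7,-0.2,1.6,-5,0.8],[0.7,-0.2,1.65,-6.25,0.8]]'
python3 -m creep '[[0,0,0,0,0.8]]'; python3 - <<'E'
from h import *
im=grab_frame("wrist");c=cam("wrist");cv2.imwrite("pics/w2.png",im)
print(status.observe()["qpos"].round(2))
for r in silhouettes("wrist","nut_mid")[:4]:
    e=np.array(r["extent"])*[512,384,512,384];m=ray(c,[(e[0]+e[2])/2,(e[1]+e[3])/2],.025)[0]
    print(r["p"],e.round(),m)
    if np.hypot(m[1]+.249,m[0]-.497)<.02:
        x,q=fitnut(c,r["mask"],m[0],m[1]);print(x,np.degrees(x[2]),q)
        print(units([x[0],x[1],.026],x[2]+np.pi/2))
E
```

```text
clock: 2.85
position: [0.497, -0.248, 0.1387]
tool_rot: [-3.139, -0.0, 1.147]
force: [-0.3, 0.9, 0.3]
grip_width: 0.0684
finger_force: 0.0
clock: 2.98
position: [0.4975, -0.2484, 0.14]
tool_rot: [-3.141, -0.0, 1.14]
force: [1.0, -0.5, 0.1]
grip_width: 0.0684
finger_force: 0.0
[ 0.61  0.56 -0.35  1.86  0.27  0.77 -0.32]
0.94 [223.  75. 267. 124.] [ 0.52217077 -0.17204362  0.025     ]
0.75 [229. 156. 286. 223.] [ 0.49865414 -0.2500673   0.025     ]
[ 0.49702502 -0.24973288 -0.43951896] -25.182581410811416 0.975799255589243
(array([-0.027, -0.004,  1.91 ]), np.float64(0.036))
```

View pics/w2.png

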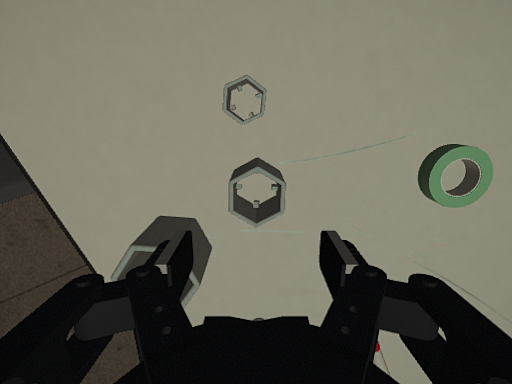

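The nut sits squarely between the jaws at (257,195), so I'm descending and gripping it.

```bash
python3 -m creep '[[-0.03,0,0.7,0,0.8],[-0.03,0,1.4,0,0.8],[-0.03,0,1.9,0,0.8],[-0.03,0,1.9,0,0.8],[-0.03,0,1.9,0,0.4]]' 30
python3 -m creep '[[0,0,0,0,0.3],[0,0,0,0,0.3],[0,0,0,0,0.3],[0,0,0,0,0.3]]' 30
```

```text
clock: 3.7
position: [0.4979, -0.2498, 0.0276]
tool_rot: [3.14, 0.0, 1.14]
force: [1.1, -0.4, 0.2]
grip_width: 0.0515
finger_force: 0.0
clock: 4.2
position: [0.4981, -0.2499, 0.0279]
tool_rot: [3.139, 0.0, 1.141]
force: [-0.8, 0.3, 10.2]
grip_width: 0.0477
finger_force: 32.3
```

```bash
python3 -m creep '[[0,0,-0.5,0,0.3],[0,0,-1.2,0,0.3],[0,0,-2.1,0,0.3],[0,0,-2.1,0,0.3]]'; python3 - <<'E'
from h import *
grab_frame("top");c=cam("top");print(ray(c,[188.7,198.7],.07))
for r in silhouettes("top","fixture")[:1]+silhouettes("top","clamp_bar")[:1]:
    ct=max(cv2.findContours(r["mask"].astype(np.uint8),0,2)[0],key=len);b=cv2.minAreaRect(ct);print(b,ray(c,cv2.boxPoints(b),.01).round(3).tolist())
print(units([.49,-.017,.152]))
E
```

```text
clock: 4.7
position: [0.499, -0.2505, 0.1568]
tool_rot: [3.134, 0.0, 1.14]
force: [0.2, 0.1, -2.8]
grip_width: 0.0479
finger_force: 32.1
[[0.51520537 0.03528138 0.07      ]]
((163.77685546875, 199.34524536132812), (85.6194076538086, 56.043575286865234), 4.4846062660217285) [[0.457, 0.239, 0.01], [0.616, 0.232, 0.01], [0.593, -0.012, 0.01], [0.436, -0.0, 0.01]]
((177.50120544433594, 198.98582458496094), (46.48668670654297, 23.570716857910156), 4.899092674255371) [[0.499, 0.143, 0.01], [0.565, 0.138, 0.01], [0.552, 0.008, 0.01], [0.486, 0.013, 0.01]]
(array([ 3.477e+00, -1.719e+00,  2.000e-03]), 0)
```

```bash
python3 -m creep '[[0.8,-0.4,0,0,0.3],[1.6,-0.8,0,0,0.3],[2.4,-1.2,0,0,0.3],[3,-1.5,0,0,0.3],[3.3,-1.7,0,0,0.3]]'; python3 -m creep '[[0,0,0,0,0.3],[0,0,0,0,0.3]]'; python3 - <<'E'
from h import *
im=grab_frame("wrist");c=cam("wrist");cv2.imwrite("pics/w3.png",im)
print(status.observe()["qpos"].round(2))
for o in ("stud_top","clamp_bar","nut_mid"):
  for r in silhouettes("wrist",o)[:3]:
    e=np.array(r["extent"])*[512,384,512,384]
    print(o,r["p"],e.round(),ray(c,[(e[0]+e[2])/2,(e[1]+e[3])/2],.075))
print(proj(c,[[.516,.037,.084],[.516,.037,.038]]))
E
```

```text
clock: 5.48
position: [0.4862, -0.0247, 0.1513]
tool_rot: [-3.14, 0.0, 1.144]
force: [0.5, -1.6, -1.5]
grip_width: 0.0477
finger_force: 32.0
clock: 5.72
position: [0.4866, -0.0276, 0.1517]
tool_rot: [-3.141, 0.001, 1.141]
force: [0.7, -0.8, -1.2]
grip_width: 0.0476
finger_force: 32.0
[ 0.24  0.46 -0.4   2.02  0.26  0.72 -0.75]
stud_top 0.6 [129.   0. 346. 173.] [[0.51034999 0.05636921 0.075     ]]
clamp_bar 0.8 [179.   0. 302. 155.] [[0.5150217  0.06106598 0.075     ]]
nut_mid 0.92 [206. 184. 311. 314.] [[ 0.47055549 -0.06742445  0.075     ]]
[[255.80309313 108.40024272]
 [255.8442698  109.32852251]]
```

View pics/w3.png

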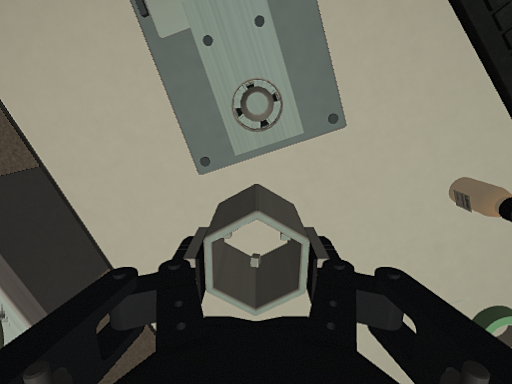

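```bash
python3 - <<'E'
from h import *
im=cv2.imread("pics/w3.png");c=cam("wrist");s=status.observe()
cr=cv2.resize(im[65:145,215:300],None,fx=7,fy=7,interpolation=cv2.INTER_CUBIC);cv2.imwrite("pics/w3c.png",cr)
r=[r for r in silhouettes("wrist","nut_mid")][0]
zb=s["position"][2]-.028
x,q=fitnut(c,r["mask"],*s["position"][:2],zb,zb+.05);print(x,np.degrees(x[2]),q)
Rt=R.from_euler('xyz',s["tool_rot"]).as_matrix();print("nut-in-tool mm",1e3*(Rt.T@(np.r_[x[:2],s["position"][2]]-s["position"])))
E
```

```text
[ 0.4865011  -0.02778002 -0.44772114] -25.652531749304195 0.9862361722246012
nut-in-tool mm [-2.02811127e-01 -3.00404997e-01  1.24722773e-04]
```

View pics/w3c.png

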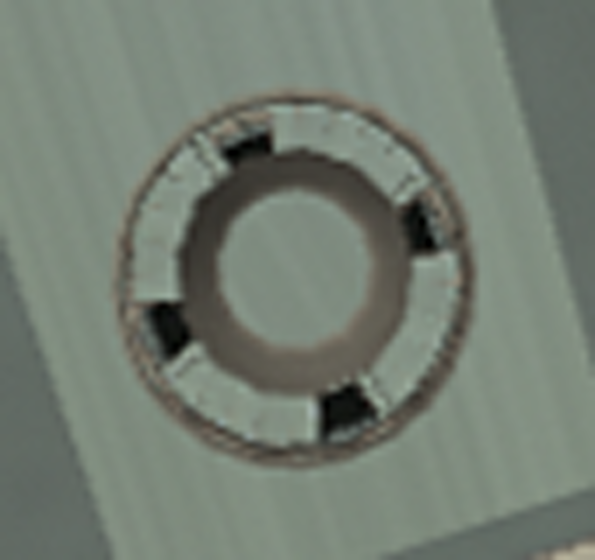

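```bash
python3 - <<'E'
from h import *
c=cam("wrist")
P=lambda x,y,z:ray(c,[215+(x+.5)/7-.5,65+(y+.5)/7-.5],z)[0]
a=P(297,268,.084);b=P(296.5,273,.06);d=P(297,278,.05);print(a,b,d)
m=(a+b)/2;print(units([m[0],m[1],.150]))
E
```

```text
[0.51860513 0.04029241 0.084     ] [0.51877585 0.04056317 0.06      ] [0.5187696 0.0403155 0.05     ]
(array([1.252, 0.009, 0.036]), 0)
```

The three stud estimates agree at (0.5187, 0.0404). The thread gaps are about 21° anticlockwise of the nut's lugs, so I'll set the nut about 15° round and search anticlockwise from there.

```bash
python3 -m creep '[[0.6,0,0,-0.9,0.3],[1.25,0.01,0,-1.9,0.3],[1.25,0.01,0,-1.9,0.3],[1.25,0.01,0,-1.9,0.3]]' 25; python3 - <<'E'
from h import *
s=status.observe();print(units([.5187,.0404,.088]),s["qpos"].round(2))
E
```

```text
clock: 6.48
position: [0.5184, 0.0402, 0.1521]
tool_rot: [-3.141, 0.0, 1.405]
force: [-0.6, -0.4, -2.3]
grip_width: 0.0478
finger_force: 32.0
(array([0.004, 0.005, 1.068]), 0) [ 0.16  0.51 -0.47  1.94  0.32  0.77 -0.66]
```

```bash
python3 -m creep '[[0,0,0.25,0,0.3],[0,0,0.5,0,0.3],[0,0,0.75,0,0.3],[0,0,1.0,0,0.3],[0,0,1.0,0,0.3]]'
```

```text
clock: 7.1
position: [0.518, 0.0409, 0.091]
tool_rot: [-3.14, 0.001, 1.407]
force: [0.0, 0.1, -1.0]
grip_width: 0.0479
finger_force: 31.9
```

```bash
python3 -m creep '[[0,0,0.03,0,0.3],[0,0,0.06,0,0.3],[0,0,0.06,0,0.3]]';python3 -m creep '[[0,0,0.03,0,0.3],[0,0,0.03,0,0.3]]'
```

```text
clock: 7.48
position: [0.5188, 0.0409, 0.0889]
tool_rot: [3.141, -0.0, 1.407]
force: [0.7, 0.7, -2.0]
grip_width: 0.0476
finger_force: 31.9
clock: 7.72
position: [0.5186, 0.0409, 0.0869]
tool_rot: [-3.142, 0.0, 1.407]
force: [0.1, -0.3, -2.1]
grip_width: 0.0477
finger_force: 31.9
```

```bash
for i in 1 2; do python3 -m creep '[[0,0,0.03,0,0.3],[0,0,0.03,0,0.3]]'|sed -n '2p;4p';done; for i in 1 2 3; do python3 -m creep '[[0,0,0.015,0,0.3],[0,0,0.015,0,0.3]]'|sed -n '2p;4p';done
```

```text
position: [0.5186, 0.0409, 0.085]
force: [-0.5, -0.5, -2.2]
position: [0.5186, 0.0409, 0.0832]
force: [-0.4, 0.0, -2.1]
position: [0.5186, 0.0409, 0.0824]
force: [-0.1, -0.4, -2.0]
position: [0.5187, 0.0409, 0.0815]
force: [0.1, -0.4, -2.3]
position: [0.5187, 0.0409, 0.0805]
force: [0.0, 0.1, -1.8]
```

```bash
for i in 1 2 3 4; do python3 -m creep '[[0,0,0.015,0,0.3],[0,0,0.015,0,0.3]]'|sed -n '2p;4p';done
```

```text
position: [0.5187, 0.0409, 0.0796]
force: [0.5, 0.5, -2.5]
position: [0.5186, 0.0409, 0.0787]
force: [-0.1, 0.0, -2.4]
position: [0.5186, 0.0409, 0.0778]
force: [1.1, -0.2, -1.7]
position: [0.5186, 0.0409, 0.0769]
force: [0.6, 0.0, -0.9]
```

```bash
for i in 1 2; do python3 -m creep '[[0,0,0.01,0,0.3],[0,0,0.01,0,0.3]]'|sed -n '2p;4p';done
```

```text
position: [0.5187, 0.041, 0.0765]
force: [-0.5, 0.6, 0.8]
position: [0.5189, 0.041, 0.076]
force: [0.2, 0.8, 4.2]
```

It touches at TCP z≈0.077, which is the crown, with a press of about 6 N. Searching anticlockwise now.

```bash
for i in 1 2 3; do python3 -m creep '[[0,0,0,-0.3,0.3],[0,0,0,-0.3,0.3]]'|sed -n '2,4p'; python3 -c "
from h import *
print(status.observe()['moment'].round(2))";done
```

```text
position: [0.5189, 0.0411, 0.0759]
tool_rot: [3.141, -0.0, 1.45]
force: [0.3, 0.9, 4.7]
[ 0.33  0.04 -0.07]
position: [0.5184, 0.0406, 0.0755]
tool_rot: [-3.141, 0.0, 1.491]
force: [0.1, -0.4, -0.8]
[-0.18 -0.07  0.  ]
position: [0.5185, 0.0405, 0.0756]
tool_rot: [-3.141, 0.0, 1.533]
force: [-0.4, -2.2, -1.8]
[-0.66 -0.04 -0.07]
```

The force has vanished, so the gap is found. Lowering in short steps.

```bash
for i in 1 2 3; do python3 -m creep '[[0,0,0.02,0,0.3],[0,0,0.02,0,0.3]]'|sed -n '2,4p';done
```

```text
position: [0.5186, 0.0407, 0.0745]
tool_rot: [-3.141, 0.0, 1.532]
force: [1.2, -4.7, -3.4]
position: [0.5186, 0.0408, 0.0733]
tool_rot: [-3.141, 0.0, 1.532]
force: [1.3, -5.2, -3.0]
position: [0.5187, 0.0407, 0.0721]
tool_rot: [-3.141, 0.0, 1.532]
force: [0.9, -5.1, -1.9]
```

```bash
for i in 1 2 3 4; do python3 -m creep '[[0,0,0.02,0,0.3],[0,0,0.02,0,0.3]]'|sed -n '2p;4p';done; python3 -c "
from h import *
print(status.observe()['moment'].round(2))"
```

```text
position: [0.5186, 0.0407, 0.0709]
force: [0.9, -6.2, -2.5]
position: [0.5186, 0.0407, 0.0697]
force: [0.8, -6.9, -1.5]
position: [0.5186, 0.0407, 0.0685]
force: [0.9, -5.9, -1.4]
position: [0.5186, 0.0409, 0.0673]
force: [0.8, -5.5, -3.3]
[-1.12 -0.29 -0.04]
```

```bash
for i in 1 2 3; do python3 -m creep '[[0,0,0.012,0,0.3],[0,0,0.012,0,0.3]]'|sed -n '2p;4p';done; python3 -c "
from h import *
print(status.observe()['moment'].round(2),status.observe()['qpos'].round(2))"
```

```text
position: [0.5187, 0.0409, 0.0667]
force: [0.8, -5.0, -2.4]
position: [0.5187, 0.0409, 0.066]
force: [1.2, -4.2, -0.1]
position: [0.5187, 0.0409, 0.0653]
force: [0.8, -5.4, 1.0]
[-1.26 -0.14 -0.11] [ 0.12  0.65 -0.42  1.99  0.45  0.6  -0.65]
```

It's dropped and touching the bar. Screwing clockwise now, following the thread down by 0.43 mm per 8°.

```bash
cat > m.py <<'E'
from h import *
s=status.observe();print("M",s["moment"].round(2),"w",s["grip_width"].round(4))
E
python3 -m creep '[[0,0,0.004,0.5,0.3],[0,0,0.007,1,0.3],[0,0,0.011,1.5,0.3],[0,0,0.015,2,0.3],[0,0,0.015,2,0.3]]'|sed -n '2,4p';python3 m.py;python3 -m creep '[[0,0,0.004,0.5,0.3],[0,0,0.007,1,0.3],[0,0,0.011,1.5,0.3],[0,0,0.015,2,0.3],[0,0,0.015,2,0.3]]'|sed -n '2,4p';python3 m.py
```

```text
position: [0.5188, 0.0414, 0.0645]
tool_rot: [3.141, -0.0, 1.254]
force: [0.2, -2.3, 2.4]
position: [0.5188, 0.0414, 0.0635]
tool_rot: [3.142, -0.0, 0.976]
force: [-1.0, -1.0, 4.0]Traceback (most recent call last):
  File "m.py", line 2, in <module>
    s=status.observe();print("M",s["moment"].round(2),"w",s["grip_width"].round(4))
                                                          ^^^^^^^^^^^^^^^^^^^^^
AttributeError: 'float' object has no attribute 'round'
Traceback (most recent call last):
  File "m.py", line 2, in <module>
    s=status.observe();print("M",s["moment"].round(2),"w",s["grip_width"].round(4))
                                                          ^^^^^^^^^^^^^^^^^^^^^
AttributeError: 'float' object has no attribute 'round'
```

```bash
sed -i 's/s\["grip_width"\].round(4)/s["grip_width"]/' m.py; python3 m.py;python3 -m creep '[[0,0,0.004,0.5,0.3],[0,0,0.007,1,0.3],[0,0,0.011,1.5,0.3],[0,0,0.015,2,0.3],[0,0,0.015,2,0.3]]'|sed -n '2,4p';python3 m.py;python3 -m creep '[[0,0,0.002,0.3,0.3],[0,0,0.004,0.6,0.3],[0,0,0.004,0.6,0.3]]'|sed -n '2,4p';python3 m.py
```

```text
M [-0.24 -0.01  0.03] w 0.04780841755091033
position: [0.5188, 0.0414, 0.0627]
tool_rot: [-3.142, -0.001, 0.698]
force: [-0.9, 0.9, 5.3]
M [ 0.    0.02 -0.05] w 0.04769861065204372
position: [0.5188, 0.0411, 0.0623]
tool_rot: [3.142, -0.0, 0.61]
force: [0.5, 0.7, 5.3]
M [ 0.12 -0.18  0.01] w 0.04765613235759455
```

```bash
for i in 1 2 3 4; do python3 -m creep '[[0,0,0,0.2,0.3],[0,0,0.002,0.4,0.3],[0,0,0.002,0.4,0.3]]'|sed -n '2,4p';python3 m.py;done
```

```text
position: [0.5188, 0.041, 0.0622]
tool_rot: [3.142, -0.0, 0.555]
force: [0.5, 0.9, 5.0]
M [ 0.06 -0.13  0.01] w 0.04791122619943155
position: [0.5186, 0.041, 0.0621]
tool_rot: [-3.142, 0.0, 0.499]
force: [-1.6, 0.7, 6.6]
M [-0.07  0.01 -0.04] w 0.0476167328817832
position: [0.5182, 0.0408, 0.0619]
tool_rot: [-3.142, 0.001, 0.443]
force: [-2.8, -0.4, 6.8]
M [-0.11  0.46  0.03] w 0.047401378666320146
position: [0.518, 0.0407, 0.0618]
tool_rot: [-3.142, 0.002, 0.387]
force: [-4.4, -1.5, 9.2]
M [-0.23  0.82  0.11] w 0.04766022314716336
```

```bash
for i in 1 2; do python3 -m creep '[[0,0,0,0.2,0.3],[0,0,0,0.2,0.3]]'|sed -n '2,4p';python3 m.py;done
```

```text
position: [0.5179, 0.0407, 0.0618]
tool_rot: [-3.142, 0.002, 0.36]
force: [-4.3, -1.4, 10.2]
M [-0.25  0.93  0.25] w 0.04751699085189186
position: [0.5179, 0.0407, 0.0618]
tool_rot: [3.142, 0.002, 0.332]
force: [-4.3, -1.1, 10.0]
M [-0.22  0.91  0.35] w 0.047445001948042596
```

The torque now climbs at the bush's own rate, so the hard stop is reached, at 0.35 N m. I'll unload the twist, let go and lift.

```bash
python3 -m creep '[[0,0,0,-0.25,0.3],[0,0,0,-0.25,0.3]]'|sed -n '2,4p';python3 m.py; python3 -m creep '[[0,0,0,-0.25,0.5],[0,0,0,-0.25,0.7],[0,0,0,-0.25,0.9],[0,0,0,-0.25,0.9],[0,0,0,-0.25,0.9]]'; python3 -m creep '[[0,0,-0.2,0,0.9],[0,0,-0.7,0,0.9],[0,0,-1.5,0,0.9],[0,0,-2,0,0.9],[0,0,-2,0,0.9]]'; python3 - <<'E'
from h import *
im=grab_frame("wrist");cv2.imwrite("pics/w4.png",im);c=cam("wrist")
r=silhouettes("wrist","nut_mid")[0];s=status.observe()
x,q=fitnut(c,r["mask"],.5187,.0404,.0345,.0845);print(r["p"],x,q)
E
```

```text
position: [0.5179, 0.0407, 0.0618]
tool_rot: [-3.142, 0.002, 0.367]
force: [-4.1, -0.5, 9.8]
M [-0.2   0.86  0.32] w 0.04761953828181425
clock: 18.85
position: [0.5187, 0.041, 0.0618]
tool_rot: [-3.142, 0.0, 0.401]
force: [-0.0, 0.8, 0.1]
grip_width: 0.0769
finger_force: 0.0
clock: 19.48
position: [0.5198, 0.041, 0.1847]
tool_rot: [3.14, -0.004, 0.401]
force: [-0.4, 0.1, 0.2]
grip_width: 0.0768
finger_force: 0.0
0.72 [0.50419289 0.04072009 0.44980205] 0.0
```

View pics/w4.png

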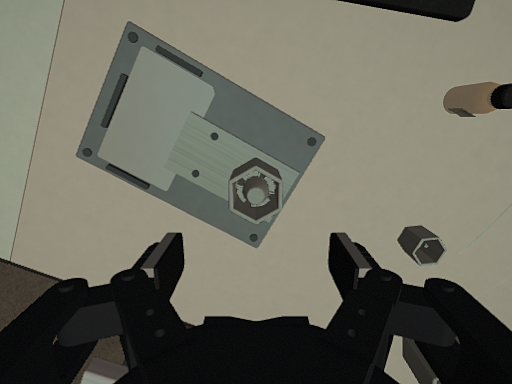

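The nut is upright on the stud at (256,190) and the neighbours are where they were. I'll check its angle once before handing in, choosing the right mask this time.

```bash
python3 - <<'E'
from h import *
grab_frame("wrist");c=cam("wrist")
for r in silhouettes("wrist","nut_mid"):
    e=np.array(r["extent"])*[512,384,512,384];m=ray(c,[(e[0]+e[2])/2,(e[1]+e[3])/2],.06)[0]
    print(r["p"],e.round())
    if abs(m[0]-.519)<.02 and abs(m[1]-.04)<.02:
        for z in (.0345,.038):
            x,q=fitnut(c,r["mask"],.5187,.0404,z,z+.05);print(z,x,q,"as tool yaw",(x[2]+np.pi/2)%(np.pi/3))
E
```

```text
0.95 [228. 153. 283. 223.]
0.0345 [ 0.51734225  0.04079741 -0.13303213] 0.9629782996121187 as tool yaw 0.39056664215581827
0.038 [ 0.51852656  0.04085358 -0.12126685] 0.9571208220916496 as tool yaw 0.402331923768831
0.84 [397. 225. 447. 266.]
0.62 [403. 339. 440. 384.]
```

```bash
python3 -c "
from h import *
print(bot.job_done())"
```

```text
the job is handed in; nothing more can be done
None
```

The middle nut is screwed down to its hard stop on the stud and released, and the job is handed in at about 20 s. By my measurements the tool followed it down about 4 mm, the wrist torque peaked at about 0.35 N m and the search pressed at about 7 N. I could not read the clamp bar's travel directly, and the hand-in returned no verdict.

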